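Screw the cap onto the coffee canister

ROBOT

A 6-joint arm with a two-finger parallel gripper is mounted at the origin on a cart in front of the work surface, level with it; the furniture and walls round the work are solid. World frame = base frame: x ahead of the robot, y to its left, z up, the work surface at z = 0. Lengths are in mm, angles in degrees, forces in N, time in s.
With the tool pointing down it reaches from about 300 to 850 mm from the base axis. Payload 4.2 kg.
Tool frame: the origin (TCP) lies at the very end of the fingers, on their centre line; the grasp point (between the pads) lies 19 mm behind it (env.grasp_offset is the distance from the TCP to the grasp point, in mm); z points along the fingers, y is the line along which they close (so a half turn about z gives the same grasp; the last joint's range is limited). The gripper opens to 91 mm and grips with 3 to 60 N. Pads are 32 mm wide; open, the fingers measure 118 mm over their backs; the gripper's body (76 mm by 178 mm) begins 60 mm behind the grasp point.
Start: joints at [72.422, 18.312, 89.639, -0, 72.044, -1.146], TCP at [162.661, 551.529, 213.976] pointing down, gripper open.
Joint ranges: [-177.97, 177.97], [-48.28, 115.42], [12.27, 149.76], [-77.06, 257.06], [2.81, 150.46], [-146.56, 146.56]. Speed limits (degrees/s): [147.25, 147.25, 180, 180, 180, 180].

INTERFACE

Orientations are given as [roll, pitch, yaw] about the fixed x, y, z axes, in that order (R = Rz(yaw) Ry(pitch) Rx(roll)).
In Python, from workcell import env, eyes gives the robot as it stands.
- The arm moves only by the tool send_rows, never from a script. Its arguments are lists of equal length, an entry for each row: "grip": the opening, from -1 (shut) to 1 (fully open), so that 0 is half open; "xyz": the shift along the world's x, y, z in m, a list of three; "yaw": the turn about the world's z in degrees. A call has 1 to 8 rows; each row is the pose to reach, as a shift and turn from the pose commanded when the call began; what a row does not reach only later rows make up. A row lasts 1/12 s, in which the tool goes at most 41.7 mm and 7.16 degrees, less where a joint would pass 70% of its speed; a pose out of reach is approached as far as the arm can. A call with a gripper value outside its range is refused whole. The fingers move at their own pace and stop on an object; "grip_force" is the grip in N (left out, the last holds). Time passes only in rows, so rows that repeat a pose let the fingers close. It gives the time, the measured TCP pose, the force, the opening and the grip force at its end, in the units of the state.
- env.state(): the state, without advancing time (a new reading comes with each control period).
- eyes.grab_frame(name): name is "side" or "top"; returns a dict with "frame" (400x640x3 uint8, red, green, blue), "fx", "fy", "cx", "cy" (pixels), "pose" (4x4, takes a point from camera to world coordinates). Camera axes: x right, y down, z forward; pixel columns grow to the right and rows downward; lengths in mm; the calibration is good to about 2 mm. A picture is of the moment at which its call begins. There is no depth.
- env.job_done(): hands the job in; it is judged then, once.
The state is a dict: "time_s": time; "qpos": joint angles; "qvel": joint speeds; "effort": joint torques, N m; "ee_pos": TCP position; "ee_rot": TCP orientation; "force": force on the tool from outside, world axes, zero at the start; "torque": the same for the moment, N m; "gripper_width": finger opening in mm; "gripper_force": force on a finger pad.
Only numpy, scipy, OpenCV 4.12 (cv2) and the standard library are available. Lean on these libraries where they do the work, as an engineer would, in place of code of your own. Each camera call takes 0.05 s, during which the arm holds its last target. There are 200 camera calls.

TASK

Set the ribbed steel cap squarely on the neck of the white canister and turn it gently backward (anticlockwise seen from above) until you feel it drop past the thread starts, then screw it forward (clockwise) until it is fully home. Never force it: do not press or wrench it hard against the canister. Leave the other goods where they are.

Things in the scene. Friction and masses are not known exactly. Their poses are not given: they have to be found in the camera images.
- cap_center (a point): Centre, half-way up, of the loose steel screw cap: a ribbed cylinder 54 mm in diameter (55 mm over the ribs) and 34 mm high, about 0.09 kg, standing mouth down on the table. z points up along its axis. Grip it by its side; its solid upper 14 mm take the grip best.
- cap: The same cap; origin at the centre of its open lower edge. Inside, 1 mm above that edge, are three lugs 120 degrees apart, 3 mm high and 7.5 mm long, reaching in to 18.5 mm from the axis; their bearing is not marked outside. The cap is closed from 19.7 mm above its lower edge upward. It has about 1.5 mm of sideways play on the neck.
- canister: White canister, 96 mm in diameter, fixed in a round wooden stand 120 mm wide, 130 mm high up to the rim of its upright 34 mm steel neck; origin under its centre on the table. The force rule counts its neck, thread and seal too.
- thread_top (a point): On the neck's axis, level with the tops of three right-hand thread ramps, 120 degrees apart at an unmeasured bearing that differs each time. Ramps reach 21.5 mm from the axis, are 3 mm thick and from a blunt start fall 5.2 mm in 68 degrees clockwise seen from above, to a stop rib 6 degrees wide, 2.5 mm above the ramp and reaching below it. Then a 46 degree gap.
- seal_top (a point): Top of the round rubber spring seal on the neck; it yields 1 mm for each 1.5 N. Once dropped into the gaps the cap rests on it, cap centre about 2 mm above the rim, lower if pressed. Clockwise by 40 to 80 degrees then draws it down against the seal until the lugs meet the ribs: home, cap centre about 1 mm below the rim; friction holds it.
- neck_rim (a point): Centre of the neck's tapered rigid rim, 130 mm above the table, z up. With its lugs on the ramps the cap's centre is 5.5 to 10 mm above this; turned clockwise there it jams on the ribs; turned anticlockwise it climbs, for at most about 100 degrees, then drops into the gaps. It may drop in as it is set down; turning on anticlockwise then meets the ribs.
- soap_pink: Bystander: pink soap carton, 62 x 86 x 85 mm, loose; origin under its centre.
- hare_a: Bystander: cream hare figure, 78 x 64 x 123 mm, loose; origin under its centre.
- foil_egg_a: Bystander: small golden foil-wrapped egg, 42 x 33 x 32 mm, loose; origin under its centre.
- sticks_b0: Bystander: pack of orange sugar carrots, 148 x 91 x 41 mm, loose; origin under its centre.
Not all that is in view belongs to the job. Leave any blue, orange or red look-alike of the cap alone.

How it is judged:
By the outcome, as a careful person would: the job done as asked, in the order asked, and still so for the second after the job is handed in, with the robot touching nothing.
It also fails if it takes over 72 s, if anything falls off the work surface, if the arm or the gripper's body presses on something with over 40 N, if the wrist force passes 120 N, or if a joint passes its speed limit or range.

## Working session

There is one attempt and no reset: what is moved stays moved. The work goes in short steps, Python scripts to look and compute and a tool call to move; the robot and the scene stay as the last step left them, time stands still between calls to the robot, and variables do not carry over. Pictures are saved under pics/ and viewed, at most 10 in all, crops included, and the job is handed in when it is done.

Besides the shell and the picture viewer there is one more tool, called after "Request:" in YAML: its name, and indented under it one key for each argument. send_rows: Moves the arm, as the interface text tells. Its arguments: {"type":"object","properties":{"grip":{"type":"array"},"xyz":{"type":"array"},"yaw":{"type":"array"},"grip_force":{"type":"number"}},"required":["grip","xyz","yaw"]}

```bash
mkdir -p pics; cat > h.py <<'E'
import numpy as np, cv2
from workcell import env, eyes
def grab(n, save=None):
    f=eyes.grab_frame(n)
    if save: cv2.imwrite(save, cv2.cvtColor(f["frame"],cv2.COLOR_RGB2BGR))
    return f
def ray(f,u,v):
    P=np.array(f["pose"]); d=P[:3,:3]@np.array([(u-f["cx"])/f["fx"],(v-f["cy"])/f["fy"],1]); return P[:3,3],d/np.linalg.norm(d)
def onz(f,u,v,z):
    o,d=ray(f,u,v); return o+d*(z-o[2])/d[2]
def proj(f,p):
    P=np.array(f["pose"]); c=P[:3,:3].T@(np.array(p)-P[:3,3]); return np.array([f["cx"]+f["fx"]*c[0]/c[2], f["cy"]+f["fy"]*c[1]/c[2]])
E
python3 - <<'E'
from h import *
for n in("top","side"):
    f=grab(n,f"pics/{n}0.png"); print(n,f["fx"],f["cx"],f["cy"],np.round(f["pose"],3).tolist())
s=env.state();print(s)
E
```

```text
top 377.4968172556951 323.7608997998889 199.20246154416952 [[0.017, -0.999, 0.033, 515.061], [-1.0, -0.017, -0.006, 11.005], [0.007, -0.033, -0.999, 1130.975], [0.0, 0.0, 0.0, 1.0]]
side 375.98035181700146 317.12777905017066 202.67738733229453 [[-0.942, -0.2, 0.269, 305.237], [-0.335, 0.514, -0.79, 774.333], [0.02, -0.834, -0.551, 637.287], [0.0, 0.0, 0.0, 1.0]]
{'time_s': 0.1, 'qpos': array([ 7.24239310e+01,  1.83480821e+01,  8.96970105e+01, -5.92262675e-04,
        7.20442321e+01, -1.14534487e+00]), 'qvel': array([ 0.13434301, -0.07432255, -0.15892454, -0.02768855,  0.09871782,
        0.08658818]), 'effort': array([ 1.83320168e-03, -4.13330948e+01, -2.32511079e+01,  7.29749235e-02,
        4.22005286e-02, -2.58833126e-05]), 'ee_pos': array([162.50822077, 551.10630088, 213.21961177]), 'ee_rot': array([-1.79910682e+02, -1.22246569e-03,  1.63569458e+02]), 'force': array([ 0.44764185,  0.23192635, -0.39534609]), 'torque': array([ 0.00957292, -0.01677889,  0.02685273]), 'gripper_force': 0.0, 'gripper_width': 91.07986407111736}
```

View pics/top0.png

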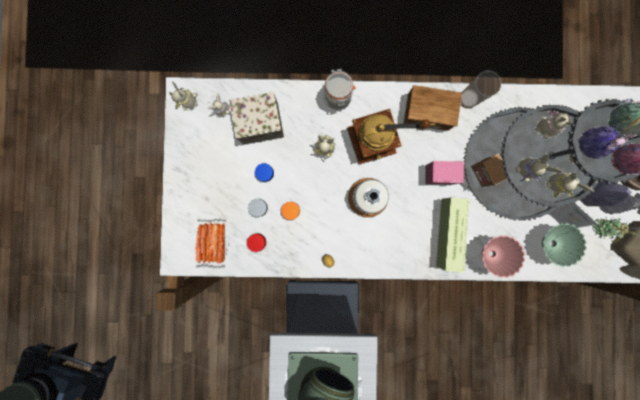

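View pics/side0.png

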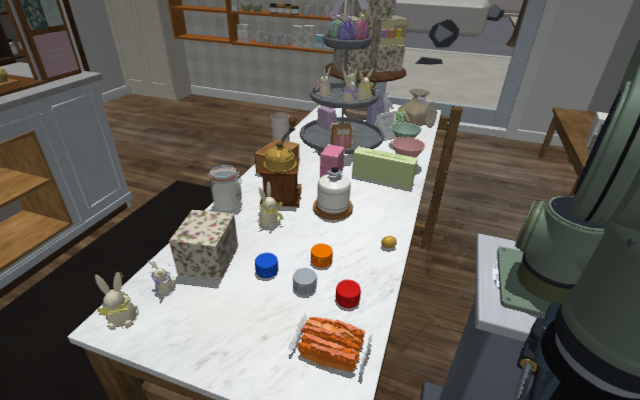

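The top view shows four cap-like cylinders: blue (264,172), grey (258,208), orange (290,211) and red (256,242). The canister neck is at about (372,197). In the side view grey is at (305,282) and the neck at (334,173). The grey one fits "ribbed steel", so I'll confirm it in a crop and measure.

```bash
python3 - <<'E'
from h import *
t=grab("top");s=grab("side")
def crop(f,u,v,r,k): 
    a=cv2.cvtColor(f["frame"],cv2.COLOR_RGB2BGR)[v-r:v+r,u-r:u+r]; return cv2.resize(a,(k,k),interpolation=cv2.INTER_NEAREST)
img=np.vstack([np.hstack([crop(t,258,208,18,290),crop(s,305,282,25,290)]),np.hstack([crop(t,372,197,25,290),crop(s,334,185,30,290)])])
cv2.imwrite("pics/crop1.png",img)
E
```

```text
(no output)
```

View pics/crop1.png

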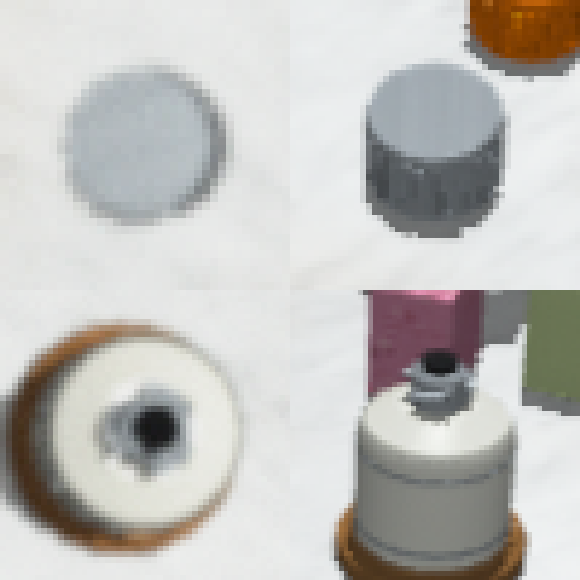

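The crops confirm it: the grey cylinder has a ribbed side and a plain steel top (top view ≈(257,208), side view ≈(305,276)). The neck has a dark opening at about (373,196) in top and (334,168) in side. Measuring these now.

```bash
python3 - <<'E'
from h import *
t=grab("top");s=grab("side")
def mask(f,u,v,r,fn,tag):
    g=f["frame"].astype(int); m=fn(g).astype(np.uint8)
    w=np.zeros_like(m); w[v-r:v+r,u-r:u+r]=m[v-r:v+r,u-r:u+r]
    n,l,st,c=cv2.connectedComponentsWithStats(w)
    i=1+np.argmax(st[1:,4]); 
    cn=max(cv2.findContours((l==i).astype(np.uint8),0,1)[0],key=cv2.contourArea)
    e=cv2.minEnclosingCircle(cn) if len(cn)<5 else cv2.fitEllipse(cn)
    print(tag,st[i],c[i].round(2),"ell",np.round(e[0],2),np.round(e[1],1)); return c[i]
L=lambda g:g.sum(2)/3
g=t["frame"]; print(g[208,246:270].tolist()); print(s["frame"][268:300,305].tolist()); print(L(g[197,340:400].astype(int)).round().tolist())
grey=lambda lo,hi:(lambda g:(L(g)>lo)&(L(g)<hi)&(g[...,2]-g[...,0]>5))
a=mask(t,258,208,16,grey(140,205),"capT"); print(onz(t,*a,34))
b=mask(s,305,278,20,grey(125,200),"capS"); print(onz(s,*b,34))
dark=lambda g:L(g)<60
c=mask(t,373,196,10,dark,"holeT"); print(onz(t,*c,130),onz(t,*c,122))
d=mask(s,334,168,10,dark,"holeS"); print(onz(s,*d,130),onz(s,*d,122))
w=mask(t,370,197,25,lambda g:(L(g)>195)&(abs(g[...,0]-g[...,2])<40),"bodyT")
print("nominal hole px",proj(t,onz(t,*c,130)), proj(s,onz(t,*c,130)))
# radius scale
print("px/54mm at 34:",54*t["fx"]/1097,"px/34mm at130",34*t["fx"]/1001)
E
```

```text
[[225, 227, 225], [205, 207, 206], [183, 188, 191], [174, 184, 187], [176, 184, 189], [175, 183, 187], [178, 186, 190], [175, 183, 187], [176, 183, 188], [180, 187, 192], [179, 187, 190], [177, 184, 189], [179, 188, 191], [178, 186, 190], [180, 188, 192], [183, 190, 194], [184, 191, 194], [185, 192, 197], [182, 190, 196], [170, 178, 184], [135, 141, 143], [135, 135, 135], [197, 200, 197], [222, 225, 223]]
[[169, 177, 182], [161, 170, 177], [161, 171, 177], [161, 170, 176], [162, 171, 177], [161, 170, 177], [162, 172, 178], [162, 171, 177], [162, 171, 177], [162, 171, 176], [163, 171, 177], [163, 172, 179], [163, 172, 178], [163, 171, 178], [164, 172, 179], [162, 171, 177], [130, 138, 142], [96, 102, 105], [94, 99, 103], [84, 89, 92], [80, 84, 87], [80, 85, 88], [74, 77, 80], [74, 79, 81], [75, 79, 81], [75, 79, 82], [87, 92, 96], [108, 111, 111], [111, 113, 113], [109, 111, 112], [219, 221, 221], [229, 230, 230]]Traceback (most recent call last):
  File "<stdin>", line 12, in <module>
  File "<stdin>", line 11, in <lambda>
    return umr_sum(a, axis, dtype, out, keepdims, initial, where)
numpy.exceptions.AxisError: axis 2 is out of bounds for array of dimension 2
```

```bash
cat >> h.py <<'E'
def L(g): return g.sum(-1)/3
def mask(f,u,v,r,fn,tag):
    g=f["frame"].astype(int); m=fn(g).astype(np.uint8)
    w=np.zeros_like(m); w[v-r:v+r,u-r:u+r]=m[v-r:v+r,u-r:u+r]
    n,l,st,c=cv2.connectedComponentsWithStats(w)
    i=1+np.argmax(st[1:,4]) 
    cn=max(cv2.findContours((l==i).astype(np.uint8),0,1)[0],key=cv2.contourArea)
    e=cv2.fitEllipse(cn)
    print(tag,st[i],c[i].round(2),"ell",np.round(e[0],2),np.round(e[1],1)); return c[i]
def grey(lo,hi): return lambda g:(L(g)>lo)&(L(g)<hi)&(g[...,2]-g[...,0]>5)
E
python3 - <<'E'
from h import *
t=grab("top");s=grab("side")
print(L(t["frame"][197,340:400].astype(int)).round().astype(int).tolist())
print(L(s["frame"][160:200,334].astype(int)).round().astype(int).tolist())
a=mask(t,258,208,16,grey(140,205),"capT"); print(onz(t,*a,34))
b=mask(s,305,278,20,grey(125,200),"capS"); print(onz(s,*b,34))
dark=lambda g:L(g)<70
c=mask(t,373,196,10,dark,"holeT"); print(onz(t,*c,130),onz(t,*c,122))
d=mask(s,334,168,10,dark,"holeS"); print(onz(s,*d,130),onz(s,*d,122))
w=mask(t,370,197,25,lambda g:(L(g)>195)&(abs(g[...,0]-g[...,2])<40),"bodyT"); print(onz(t,*w,105))
print("px/54mm at 34:",54*t["fx"]/1097,"px/34mm at130",34*t["fx"]/1001)
E
```

```text
[232, 231, 232, 225, 186, 141, 119, 97, 69, 51, 49, 54, 75, 95, 95, 122, 178, 203, 210, 212, 211, 212, 205, 170, 149, 164, 165, 150, 147, 131, 87, 44, 27, 27, 27, 33, 52, 107, 159, 203, 232, 235, 234, 233, 231, 231, 229, 220, 201, 218, 227, 231, 230, 230, 230, 231, 228, 227, 222, 220]
[94, 95, 95, 92, 89, 91, 93, 58, 36, 34, 33, 22, 73, 141, 129, 101, 180, 125, 98, 96, 102, 115, 189, 239, 243, 242, 240, 239, 232, 183, 152, 145, 136, 133, 109, 120, 130, 132, 132, 132]
capT [248 199  19  18 268] [256.99 207.34] ell [256.99 207.36] [17.2 18. ]
[524.70596089 197.66318133  34.        ]
capS [293 268  25  17 314] [304.6  275.83] ell [304.61 275.84] [15.8 23.3]
[525.92575888 201.00596351  34.        ]
holeT [370 193   7   7  38] [373.11 195.58] ell [373.06 195.63] [6.1 6.3]
[ 560.36404862 -126.0046647   130.        ] [ 560.72612303 -127.09967277  122.        ]
holeS [331 167   8   6  33] [334.52 169.15] ell [334.53 169.17] [4.7 6.9]
[ 564.34247963 -132.93369718  130.        ] [ 568.4286169  -147.24143591  122.        ]
bodyT [ 345  172   50   50 1703] [372.89 195.52] ell [369.86 196.45] [51.  58.6]
[ 561.64689227 -128.83851795  105.        ]
px/54mm at 34: 18.58234104996129 px/34mm at130 12.822069716976655
```

Request:
send_rows:
  grip: [1,1,1,1,1,1,1,1]
  xyz:
    - [0.028,-0.028,0]
    - [0.056,-0.056,0]
    - [0.084,-0.084,0]
    - [0.112,-0.11,0]
    - [0.14,-0.137,0]
    - [0.168,-0.164,0]
    - [0.196,-0.191,0]
    - [0.224,-0.218,0]
  yaw: [-4,-8,-12,-16,-20,-24,-29,-33.6]

```text
time_s: 1.07
ee_pos: [387.7, 332.0, 214.2]
ee_rot: [180.0, -0.0, 129.7]
force: [1.3, 0.9, 0.6]
gripper_width: 91.1
gripper_force: 0.0
```

Request:
send_rows:
  grip: [1,1,1,1,1,1,1,1]
  xyz:
    - [0.028,-0.027,-0.01]
    - [0.056,-0.054,-0.02]
    - [0.084,-0.081,-0.03]
    - [0.112,-0.108,-0.04]
    - [0.138,-0.1345,-0.06]
    - [0.138,-0.1345,-0.09]
    - [0.138,-0.1345,-0.12]
    - [0.138,-0.1345,-0.13]
  yaw: [0,0,0,0,0,0,0,0]

```text
time_s: 1.73
ee_pos: [522.5, 197.3, 80.0]
ee_rot: [-179.6, -0.2, 129.9]
force: [0.4, -0.6, -0.4]
gripper_width: 91.5
gripper_force: 0.0
```

```bash
python3 - <<'E'
from h import *
s=grab("side","pics/s1.png"); st=env.state(); print(st["ee_pos"],st["ee_rot"],st["qpos"].round(1),st["force"])
E
```

```text
[522.0621322  197.68713524  79.85681445] [-1.79554612e+02 -1.68967482e-01  1.29924049e+02] [ 19.6  23.8 102.3   0.   54.3 -20.4] [ 0.31924791 -0.0312445  -0.63056298]
```

View pics/s1.png

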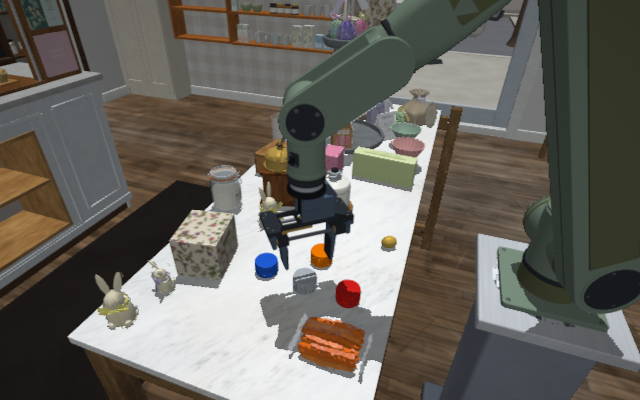

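The open fingers straddle the grey cap at (305,282), and the neighbouring caps are clear. I'll descend.

Request:
send_rows:
  grip: [1,1,1,1,1,1,1,1]
  xyz:
    - [0,0,-0.015]
    - [0,0,-0.03]
    - [0,0,-0.04]
    - [0,0,-0.05]
    - [0,0,-0.058]
    - [0,0,-0.062]
    - [0,0,-0.062]
    - [0,0,-0.062]
  yaw: [0,0,0,0,0,0,0,0]

```text
time_s: 2.45
ee_pos: [524.9, 199.2, 22.2]
ee_rot: [180.0, 0.0, 130.0]
force: [0.3, -0.1, 0.3]
gripper_width: 91.3
gripper_force: 0.0
```

Request:
send_rows:
  grip: [1,0.6,0.4,0.2,0.1,0.1,0.1,0.1]
  xyz:
    - [0,0,-0.008]
    - [0,0,-0.014]
    - [0,0,-0.014]
    - [0,0,-0.014]
    - [0,0,-0.014]
    - [0,0,-0.014]
    - [0,0,-0.014]
    - [0,0,-0.014]
  yaw: [0,0,0,0,0,0,0,0]
  grip_force: 4

```text
time_s: 3.12
ee_pos: [525.0, 199.1, 8.2]
ee_rot: [180.0, 0.0, 130.0]
force: [0.6, 0.4, -0.3]
gripper_width: 53.7
gripper_force: 4.0
```

Request:
send_rows:
  grip: [0.6,0.6,0.6,0.6,0.6,0.6,0.6,0.6]
  xyz:
    - [0,0,0]
    - [0,0,0]
    - [0,0,0]
    - [0,0,0]
    - [0,0,0]
    - [0,0,0]
    - [0,0,0]
    - [0,0,0]
  yaw: [0,0,-7,-14,-21,-28,-35,-42]

```text
time_s: 3.78
ee_pos: [524.6, 199.0, 8.0]
ee_rot: [180.0, 0.0, 87.6]
force: [0.1, -1.1, -0.3]
gripper_width: 72.8
gripper_force: 0.0
```

Request:
send_rows:
  grip: [0.6,0.6,0.6,0.6,0.6,0.6,0.6,0.6]
  xyz:
    - [0,0,0]
    - [0,0,0]
    - [0,0,0]
    - [0,0,0]
    - [0,0,0]
    - [0,0,0]
    - [0,0,0]
    - [0,0,0]
  yaw: [-7,-14,-21,-28,-35,-42,-48,-48]

```text
time_s: 4.45
ee_pos: [524.6, 199.0, 8.0]
ee_rot: [180.0, 0.0, 39.9]
force: [0.5, 0.1, -0.8]
gripper_width: 73.4
gripper_force: 0.0
```

Request:
send_rows:
  grip: [0.3,0.1,0.1,0.1,0.1,0.1,0.1,0.1]
  xyz:
    - [0,0,0]
    - [0,0,0]
    - [0,0,0]
    - [0,0,0]
    - [0,0,0]
    - [0,0,0]
    - [0,0,0]
    - [0,0,0]
  yaw: [0,0,0,0,0,0,0,0]
  grip_force: 15

```text
time_s: 5.12
ee_pos: [524.7, 199.0, 8.0]
ee_rot: [180.0, 0.0, 40.0]
force: [0.3, 0.4, -0.3]
gripper_width: 54.0
gripper_force: 15.0
```

Request:
send_rows:
  grip: [0.1,0.1,0.1,0.1,0.1,0.1,0.1,0.1]
  xyz:
    - [0,0,0.015]
    - [0,0,0.04]
    - [0,0,0.07]
    - [0,0,0.1]
    - [0,0,0.13]
    - [0,-0.01,0.155]
    - [0.002,-0.03,0.165]
    - [0.004,-0.06,0.165]
  yaw: [0,0,0,0,0,0,0,0]

```text
time_s: 5.78
ee_pos: [530.6, 140.5, 176.3]
ee_rot: [179.9, -0.4, 40.1]
force: [1.1, 0.0, -1.0]
gripper_width: 54.2
gripper_force: 15.0
```

Request:
send_rows:
  grip: [0.1,0.1,0.1,0.1,0.1,0.1,0.1,0.1]
  xyz:
    - [0.004,-0.035,0]
    - [0.008,-0.07,0]
    - [0.012,-0.105,0]
    - [0.016,-0.14,0]
    - [0.02,-0.175,0]
    - [0.025,-0.21,0]
    - [0.029,-0.24,0]
    - [0.031,-0.258,0]
  yaw: [0,0,0,0,0,0,0,0]

```text
time_s: 6.45
ee_pos: [559.7, -122.1, 172.7]
ee_rot: [179.9, 0.0, 39.9]
force: [0.4, 0.6, -0.3]
gripper_width: 54.2
gripper_force: 15.0
```

Request:
send_rows:
  grip: [0.1,0.1,0.1,0.1,0.1,0.1]
  xyz:
    - [0.0008,-0.006,-0.003]
    - [0.0008,-0.006,-0.01]
    - [0.0008,-0.006,-0.016]
    - [0.0008,-0.006,-0.02]
    - [0.0008,-0.006,-0.02]
    - [0.0008,-0.006,-0.02]
  yaw: [0,0,0,0,0,0]

```text
time_s: 6.95
ee_pos: [560.2, -123.7, 152.5]
ee_rot: [-179.9, 0.0, 40.1]
force: [0.2, 0.0, -1.1]
gripper_width: 53.9
gripper_force: 15.0
```

```bash
python3 - <<'E'
from h import *
t=grab("top");s=grab("side"); st=env.state(); p=st["ee_pos"]; print(p,st["ee_rot"],st["qpos"].round(1),st["force"],st["torque"],st["gripper_width"])
np.savez("f2.npz",t=t["frame"],s=s["frame"])
print("expect cap centre px",proj(s,p+[0,0,10]), proj(s,[560.4,-125,135]))
def crop(f,u,v,r,k): 
    a=cv2.cvtColor(f["frame"],cv2.COLOR_RGB2BGR)[v-r:v+r,u-r:u+r]; return cv2.resize(a,(k,k),interpolation=cv2.INTER_NEAREST)
cv2.imwrite("pics/c2.png",np.hstack([crop(t,374,195,45,400),crop(s,334,165,40,400)]))
E
```

```text
[ 560.65958045 -124.17196498  153.17895841] [ 1.79980645e+02 -1.76554808e-02  4.00377438e+01] [-13.6  20.8  95.1   0.   64.1  36.3] [-0.60450351 -0.33669001 -1.35520639] [-0.07484871  0.04514917 -0.00666219] 53.960918473947046
expect cap centre px [335.38769032 160.19383484] [335.09424741 169.07935199]
```

View pics/c2.png

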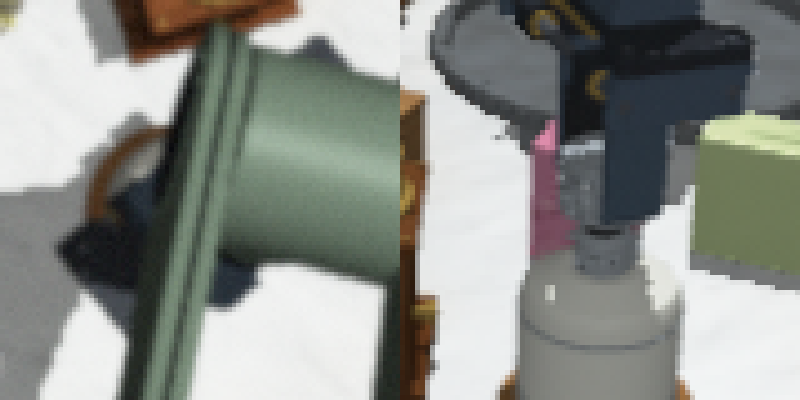

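The top view is blocked by the arm. In the side view the cap (u≈335) sits centred over the neck (u≈335.2, v≈167). I'll descend and watch the forces.

Request:
send_rows:
  grip: [0.1,0.1,0.1,0.1,0.1,0.1,0.1,0.1]
  xyz:
    - [0,0.0003,-0.004]
    - [0,0.0003,-0.008]
    - [0,0.0003,-0.011]
    - [0,0.0003,-0.013]
    - [0,0.0003,-0.014]
    - [0,0.0003,-0.014]
    - [0,0.0003,-0.014]
    - [0,0.0003,-0.014]
  yaw: [0,0,0,0,0,0,0,0]
  grip_force: 10

```text
time_s: 7.72
ee_pos: [560.6, -124.8, 139.1]
ee_rot: [180.0, -0.0, 40.0]
force: [0.4, 0.5, -0.5]
gripper_width: 54.3
gripper_force: 10.0
```

Request:
send_rows:
  grip: [0.1,0.1,0.1,0.1,0.1,0.1,0.1,0.1]
  xyz:
    - [0,0,-0.001]
    - [0,0,-0.002]
    - [0,0,-0.003]
    - [0,0,-0.003]
    - [0,0,-0.003]
    - [0,0,-0.003]
    - [0,0,-0.003]
    - [0,0,-0.003]
  yaw: [0,0,0,0,0,0,0,0]

```text
time_s: 8.38
ee_pos: [560.5, -124.7, 136.0]
ee_rot: [180.0, -0.0, 40.0]
force: [-0.6, 0.5, -1.2]
gripper_width: 54.2
gripper_force: 10.0
```

Request:
send_rows:
  grip: [0.1,0.1,0.1,0.1,0.1,0.1,0.1,0.1]
  xyz:
    - [0,0,-0.0005]
    - [0,0,-0.001]
    - [0,0,-0.0015]
    - [0,0,-0.002]
    - [0,0,-0.0025]
    - [0,0,-0.003]
    - [0,0,-0.003]
    - [0,0,-0.003]
  yaw: [0,0,0,0,0,0,0,0]

```text
time_s: 9.05
ee_pos: [560.6, -124.8, 133.0]
ee_rot: [180.0, -0.0, 40.0]
force: [0.1, -0.8, 0.5]
gripper_width: 53.9
gripper_force: 10.0
```

Request:
send_rows:
  grip: [0.1,0.1,0.1,0.1,0.1,0.1]
  xyz:
    - [0,0,-0.0005]
    - [0,0,-0.001]
    - [0,0,-0.001]
    - [0,0,-0.001]
    - [0,0,-0.001]
    - [0,0,-0.001]
  yaw: [0,0,0,0,0,0]

```text
time_s: 9.55
ee_pos: [560.6, -124.8, 132.0]
ee_rot: [180.0, -0.0, 40.0]
force: [1.8, -0.1, -1.1]
gripper_width: 54.1
gripper_force: 10.0
```

Request:
send_rows:
  grip: [0.1,0.1,0.1,0.1,0.1]
  xyz:
    - [0,0,-0.0005]
    - [0,0,-0.001]
    - [0,0,-0.001]
    - [0,0,-0.001]
    - [0,0,-0.001]
  yaw: [0,0,0,0,0]

```text
time_s: 9.97
ee_pos: [560.6, -124.8, 131.0]
ee_rot: [180.0, -0.0, 40.0]
force: [1.9, -2.4, 0.5]
gripper_width: 54.0
gripper_force: 10.0
```

Request:
send_rows:
  grip: [0.1,0.1,0.1,0.1,0.1]
  xyz:
    - [0,0,-0.0005]
    - [0,0,-0.001]
    - [0,0,-0.001]
    - [0,0,-0.001]
    - [0,0,-0.001]
  yaw: [0,0,0,0,0]

```text
time_s: 10.38
ee_pos: [560.6, -124.8, 130.0]
ee_rot: [180.0, -0.0, 40.0]
force: [2.3, -1.7, 0.8]
gripper_width: 54.2
gripper_force: 10.0
```

Request:
send_rows:
  grip: [0.1,0.1,0.1,0.1,0.1]
  xyz:
    - [0.0003,-0.0003,0]
    - [0.0006,-0.0006,0]
    - [0.0006,-0.0006,0]
    - [0.0006,-0.0006,0]
    - [0.0006,-0.0006,0]
  yaw: [0,0,0,0,0]

```text
time_s: 10.8
ee_pos: [560.7, -125.0, 129.7]
ee_rot: [-179.9, 0.0, 40.0]
force: [1.0, -0.1, -0.5]
gripper_width: 54.1
gripper_force: 10.0
```

Request:
send_rows:
  grip: [0.1,0.1,0.1,0.1,0.1]
  xyz:
    - [0,0,-0.0005]
    - [0,0,-0.001]
    - [0,0,-0.001]
    - [0,0,-0.001]
    - [0,0,-0.001]
  yaw: [0,0,0,0,0]

```text
time_s: 11.22
ee_pos: [560.9, -125.2, 128.9]
ee_rot: [-180.0, 0.0, 40.0]
force: [0.7, 0.6, -0.3]
gripper_width: 53.9
gripper_force: 10.0
```

Request:
send_rows:
  grip: [0.1,0.1,0.1,0.1,0.1]
  xyz:
    - [0,0,-0.0005]
    - [0,0,-0.001]
    - [0,0,-0.001]
    - [0,0,-0.001]
    - [0,0,-0.001]
  yaw: [0,0,0,0,0]

```text
time_s: 11.63
ee_pos: [561.1, -125.3, 128.1]
ee_rot: [180.0, -0.0, 40.0]
force: [-0.7, 0.2, -0.3]
gripper_width: 54.1
gripper_force: 10.0
```

Request:
send_rows:
  grip: [0.1,0.1,0.1,0.1,0.1]
  xyz:
    - [0,0,-0.0005]
    - [0,0,-0.0008]
    - [0,0,-0.0008]
    - [0,0,-0.0008]
    - [0,0,-0.0008]
  yaw: [0,0,0,0,0]

```text
time_s: 12.05
ee_pos: [561.2, -125.3, 127.4]
ee_rot: [180.0, -0.0, 40.0]
force: [-1.1, 0.2, 2.9]
gripper_width: 53.9
gripper_force: 10.0
```

Request:
send_rows:
  grip: [0.1,0.1,0.1,0.1,0.1,0.1]
  xyz:
    - [0,0,0.0002]
    - [0,0,0.0005]
    - [0,0,0.0008]
    - [0,0,0.0011]
    - [0,0,0.0011]
    - [0,0,0.0011]
  yaw: [3.5,7,10.5,14,14,14]

```text
time_s: 12.55
ee_pos: [561.2, -125.4, 128.2]
ee_rot: [180.0, 0.0, 53.9]
force: [-0.3, -0.3, 1.2]
gripper_width: 54.1
gripper_force: 10.0
```

Request:
send_rows:
  grip: [0.1,0.1,0.1,0.1,0.1,0.1]
  xyz:
    - [0,0,0.0001]
    - [0,0,0.0003]
    - [0,0,0.0005]
    - [0,0,0.0007]
    - [0,0,0.0007]
    - [0,0,0.0007]
  yaw: [3.5,7,10.5,14,14,14]

```text
time_s: 13.05
ee_pos: [561.4, -125.5, 129.2]
ee_rot: [179.9, 0.0, 67.8]
force: [0.7, -0.7, 2.3]
gripper_width: 54.3
gripper_force: 10.0
```

```bash
python3 - <<'E'
from h import *
a=[]
for i in range(4):
    grab("side"); st=env.state(); a.append(np.r_[st["ee_pos"],st["force"],st["torque"]])
print(np.mean(a,0).round(2),np.std(a,0).round(2))
E
```

```text
[ 5.6135e+02 -1.2545e+02  1.2920e+02  6.2000e-01 -1.0500e+00  2.4400e+00
 -2.6000e-01 -4.0000e-02  1.0000e-02] [0.01 0.01 0.01 0.22 0.44 0.27 0.02 0.05 0.02]
```

Request:
send_rows:
  grip: [0.1,0.1,0.1,0.1,0.1,0.1]
  xyz:
    - [0,0,0.0002]
    - [0,0,0.0005]
    - [0,0,0.0008]
    - [0,0,0.001]
    - [0,0,0.001]
    - [0,0,0.001]
  yaw: [3.5,7,10.5,14,14,14]

```text
time_s: 13.75
ee_pos: [561.3, -125.4, 130.2]
ee_rot: [180.0, 0.0, 81.9]
force: [0.6, -0.9, 3.5]
gripper_width: 54.0
gripper_force: 10.0
```

Request:
send_rows:
  grip: [0.1,0.1,0.1,0.1,0.1,0.1]
  xyz:
    - [0,0,0.0003]
    - [0,0,0.0006]
    - [0,0,0.0009]
    - [0,0,0.0011]
    - [0,0,0.0011]
    - [0,0,0.0011]
  yaw: [3.5,7,10.5,14,14,14]

```text
time_s: 14.25
ee_pos: [560.7, -125.0, 130.7]
ee_rot: [-179.9, -0.0, 95.8]
force: [-0.2, -0.4, 1.4]
gripper_width: 54.5
gripper_force: 10.0
```

```bash
cat >> h.py <<'E'
def avg(n=4):
    a=[]
    for i in range(n):
        grab("side"); st=env.state(); a.append(np.r_[st["ee_pos"],st["force"],st["torque"],st["ee_rot"][2]])
    print(np.mean(a,0).round(2).tolist(),"F sd",np.std(a,0)[3:6].round(2))
E
python3 -c "from h import *;avg()"
```

```text
[560.67, -125.04, 130.75, 0.31, -0.12, 0.83, -0.07, 0.07, 0.03, 95.87] F sd [0.29 0.28 0.62]
```

Request:
send_rows:
  grip: [0.1,0.1,0.1,0.1,0.1,0.1]
  xyz:
    - [0,0,0]
    - [0,0,0]
    - [0,0,0]
    - [0,0,-0.0002]
    - [0,0,-0.0004]
    - [0,0,-0.0004]
  yaw: [2,4,6,6,6,6]

```text
time_s: 14.95
ee_pos: [560.9, -125.2, 130.7]
ee_rot: [-180.0, -0.0, 101.9]
force: [-0.9, -0.1, 1.3]
gripper_width: 54.6
gripper_force: 10.0
```

```bash
python3 -c "from h import *;avg()"
```

```text
[560.9, -125.23, 130.68, -0.61, 0.27, 1.85, -0.09, 0.16, 0.01, 101.93] F sd [0.22 0.52 0.15]
```

Request:
send_rows:
  grip: [0.1,0.1,0.1,0.1,0.1,0.1,0.1]
  xyz:
    - [0,0,0]
    - [0,0,0]
    - [0,0,0]
    - [0,0,0]
    - [0,0,-0.0003]
    - [0,0,-0.0006]
    - [0,0,-0.0006]
  yaw: [2,4,6,8,8,8,8]

```text
time_s: 15.73
ee_pos: [560.9, -125.2, 130.0]
ee_rot: [-180.0, -0.0, 109.9]
force: [-0.3, 1.4, 2.0]
gripper_width: 54.7
gripper_force: 10.0
```

```bash
python3 -c "from h import *;avg()"
```

```text
[560.97, -125.21, 130.03, -0.82, 0.13, 1.23, -0.02, 0.16, -0.02, 109.94] F sd [0.33 0.29 0.56]
```

Request:
send_rows:
  grip: [0.1,0.1,0.1,0.1,0.1,0.1]
  xyz:
    - [0,0,-0.0003]
    - [0,0,-0.0006]
    - [0,0,-0.001]
    - [0,0,-0.001]
    - [0,0,-0.001]
    - [0,0,-0.001]
  yaw: [0,0,0,0,0,0]

```text
time_s: 16.43
ee_pos: [561.6, -125.5, 129.0]
ee_rot: [179.9, 0.0, 110.0]
force: [1.4, -0.9, -1.1]
gripper_width: 53.7
gripper_force: 10.0
```

```bash
python3 - <<'E'
from h import *
avg()
s=grab("side"); a=cv2.cvtColor(s["frame"],cv2.COLOR_RGB2BGR)[140:200,300:370]
cv2.imwrite("pics/c3.png",cv2.resize(a,None,fx=8,fy=8,interpolation=cv2.INTER_NEAREST))
E
```

```text
[561.51, -125.46, 129.05, 2.2, -1.03, -1.57, -0.23, -0.38, 0.03, 109.97] F sd [0.39 0.17 0.53]
```

View pics/c3.png

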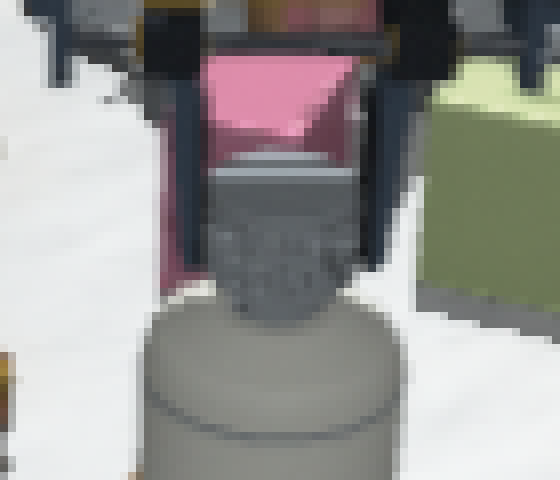

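The picture shows the cap upright on the neck, centred at about (335,168) with no visible tilt. The upward force has gone, so it appears to be passing the thread starts. Following it down.

Request:
send_rows:
  grip: [0.1,0.1,0.1,0.1,0.1,0.1]
  xyz:
    - [0.0003,-0.0002,-0.0005]
    - [0.0003,-0.0002,-0.001]
    - [0.0003,-0.0002,-0.0015]
    - [0.0003,-0.0002,-0.002]
    - [0.0003,-0.0002,-0.002]
    - [0.0003,-0.0002,-0.002]
  yaw: [0,0,0,0,0,0]

```text
time_s: 17.18
ee_pos: [561.5, -125.5, 127.2]
ee_rot: [180.0, 0.0, 110.0]
force: [1.5, -0.8, 0.2]
gripper_width: 54.4
gripper_force: 10.0
```

```bash
python3 -c "from h import *;avg()"
```

```text
[561.51, -125.53, 127.17, 2.21, -0.86, 0.83, -0.2, -0.36, 0.04, 109.97] F sd [0.14 0.23 0.08]
```

Request:
send_rows:
  grip: [0.1,0.1,0.1,0.1,0.1,0.1]
  xyz:
    - [0.0003,-0.0002,-0.0005]
    - [0.0003,-0.0002,-0.001]
    - [0.0003,-0.0002,-0.0015]
    - [0.0003,-0.0002,-0.002]
    - [0.0003,-0.0002,-0.002]
    - [0.0003,-0.0002,-0.002]
  yaw: [0,0,0,0,0,0]

```text
time_s: 17.88
ee_pos: [560.8, -125.4, 124.5]
ee_rot: [-179.9, -0.1, 110.0]
force: [-0.7, 0.1, -0.7]
gripper_width: 54.2
gripper_force: 10.0
```

```bash
python3 -c "from h import *;avg()"
```

```text
[561.18, -125.52, 124.79, 0.08, 0.39, -1.17, -0.1, 0.02, 0.03, 109.97] F sd [0.3  0.62 0.32]
```

Request:
send_rows:
  grip: [0.1,0.1,0.1,0.1,0.1,0.1]
  xyz:
    - [0,0,-0.0005]
    - [0,0,-0.001]
    - [0,0,-0.0015]
    - [0,0,-0.002]
    - [0,0,-0.002]
    - [0,0,-0.002]
  yaw: [0,0,0,0,0,0]

```text
time_s: 18.58
ee_pos: [561.6, -125.6, 123.1]
ee_rot: [-180.0, -0.0, 110.0]
force: [-0.4, 0.0, 0.5]
gripper_width: 54.5
gripper_force: 10.0
```

```bash
python3 -c "from h import *;avg()"
```

```text
[561.6, -125.65, 123.1, -0.1, 0.03, -0.52, -0.06, 0.06, 0.03, 109.97] F sd [0.4  0.32 0.38]
```

The cap dropped to about 2 mm above the rim, on the seal. Next I'll screw clockwise, following it down.

Request:
send_rows:
  grip: [0.1,0.1,0.1,0.1,0.1,0.1]
  xyz:
    - [0,0,-0.0003]
    - [0,0,-0.0006]
    - [0,0,-0.0009]
    - [0,0,-0.0012]
    - [0,0,-0.0012]
    - [0,0,-0.0012]
  yaw: [-3.5,-7,-10.5,-14,-14,-14]

```text
time_s: 19.28
ee_pos: [562.0, -125.7, 122.2]
ee_rot: [179.9, 0.0, 96.1]
force: [-0.2, 0.7, 1.2]
gripper_width: 54.4
gripper_force: 10.0
```

```bash
python3 -c "from h import *;avg()"
```

```text
[561.95, -125.75, 122.12, -0.29, 0.39, 1.13, -0.13, 0.02, -0.0, 96.03] F sd [0.38 0.66 0.15]
```

Request:
send_rows:
  grip: [0.1,0.1,0.1,0.1,0.1,0.1]
  xyz:
    - [0,0,-0.0003]
    - [0,0,-0.0006]
    - [0,0,-0.0009]
    - [0,0,-0.001]
    - [0,0,-0.001]
    - [0,0,-0.001]
  yaw: [-3.5,-7,-10.5,-14,-14,-14]

```text
time_s: 19.98
ee_pos: [561.9, -125.7, 121.2]
ee_rot: [180.0, 0.0, 82.1]
force: [0.1, -0.5, 2.5]
gripper_width: 54.4
gripper_force: 10.0
```

```bash
python3 -c "from h import *;avg()"
```

```text
[561.87, -125.7, 121.1, -0.1, 0.06, 2.94, -0.09, 0.02, -0.02, 82.04] F sd [0.41 0.35 0.26]
```

Request:
send_rows:
  grip: [0.1,0.1,0.1,0.1,0.1,0.1]
  xyz:
    - [0,0,-0.0002]
    - [0,0,-0.0004]
    - [0,0,-0.0006]
    - [0,0,-0.0007]
    - [0,0,-0.0007]
    - [0,0,-0.0007]
  yaw: [-3.5,-7,-10.5,-14,-14,-14]

```text
time_s: 20.68
ee_pos: [561.8, -125.7, 120.4]
ee_rot: [180.0, -0.0, 68.1]
force: [-0.1, 0.6, 4.0]
gripper_width: 54.4
gripper_force: 10.0
```

```bash
python3 -c "from h import *;avg()"
```

```text
[561.81, -125.69, 120.34, -0.02, 0.05, 3.92, -0.1, 0.08, -0.03, 68.04] F sd [0.36 0.37 0.25]
```

Request:
send_rows:
  grip: [0.1,0.1,0.1,0.1,0.1,0.1]
  xyz:
    - [0,0,0]
    - [0,0,0]
    - [0,0,0]
    - [0,0,0]
    - [0,0,0]
    - [0,0,0]
  yaw: [-2.5,-5,-7.5,-10,-10,-10]

```text
time_s: 21.38
ee_pos: [561.7, -125.7, 120.3]
ee_rot: [180.0, -0.0, 58.0]
force: [-0.3, -1.3, 4.1]
gripper_width: 54.3
gripper_force: 10.0
```

```bash
python3 -c "from h import *;avg()"
```

```text
[561.73, -125.67, 120.22, -0.12, 0.05, 4.19, -0.07, 0.04, -0.01, 58.02] F sd [0.54 0.38 0.31]
```

Request:
send_rows:
  grip: [0.1,0.1,0.1,0.1,0.1,0.1]
  xyz:
    - [0,0,0]
    - [0,0,0]
    - [0,0,0]
    - [0,0,0]
    - [0,0,0]
    - [0,0,0]
  yaw: [-2.5,-5,-7.5,-10,-10,-10]

```text
time_s: 22.08
ee_pos: [561.6, -125.7, 120.2]
ee_rot: [180.0, 0.0, 48.0]
force: [0.6, 0.8, 4.1]
gripper_width: 54.5
gripper_force: 10.0
```

```bash
python3 -c "from h import *;avg()"
```

```text
[561.66, -125.68, 120.19, 0.28, -0.17, 4.57, -0.05, 0.11, -0.03, 48.02] F sd [0.26 0.49 0.4 ]
```

Request:
send_rows:
  grip: [0.1,0.1,0.1,0.1,0.1,0.1]
  xyz:
    - [0,0,0]
    - [0,0,0]
    - [0,0,0]
    - [0,0,0]
    - [0,0,0]
    - [0,0,0]
  yaw: [-2,-4,-6,-8,-8,-8]

```text
time_s: 22.78
ee_pos: [561.7, -125.7, 120.0]
ee_rot: [180.0, 0.0, 40.0]
force: [-0.0, -0.3, 2.0]
gripper_width: 54.2
gripper_force: 10.0
```

```bash
python3 -c "from h import *;avg()"
```

```text
[561.68, -125.69, 120.04, 1.25, -0.28, 1.82, -0.12, -0.03, 0.07, 40.02] F sd [0.14 0.47 0.2 ]
```

Request:
send_rows:
  grip: [0.1,0.1,0.1,0.1,0.1,0.1]
  xyz:
    - [0,0,0]
    - [0,0,-0.0002]
    - [0,0,-0.0003]
    - [0,0,-0.0003]
    - [0,0,-0.0003]
    - [0,0,-0.0003]
  yaw: [-1.5,-3,-4.5,-6,-6,-6]

```text
time_s: 23.48
ee_pos: [561.7, -125.8, 119.8]
ee_rot: [180.0, 0.0, 34.1]
force: [0.7, -1.2, 2.1]
gripper_width: 54.5
gripper_force: 10.0
```

```bash
python3 -c "from h import *;avg()"
```

```text
[561.68, -125.77, 119.85, 1.31, -0.69, 1.89, -0.21, -0.0, 0.38, 34.03] F sd [0.34 0.25 0.25]
```

Request:
send_rows:
  grip: [0.1,0.1,0.1,0.1]
  xyz:
    - [0,0,0]
    - [0,0,0]
    - [0,0,0]
    - [0,0,0]
  yaw: [-1,-2,-2,-2]

```text
time_s: 24.02
ee_pos: [561.7, -125.7, 119.8]
ee_rot: [180.0, -0.0, 32.0]
force: [1.0, -0.7, 1.7]
gripper_width: 54.2
gripper_force: 10.0
```

```bash
python3 -c "from h import *;avg()"
```

```text
[561.72, -125.72, 119.82, 1.47, -0.97, 0.9, -0.25, -0.12, 0.34, 31.96] F sd [0.17 0.22 0.34]
```

The torque has levelled off at about 0.35 Nm, with the cap starting to slip in the light grip. Cap centre is about 1.2 mm below the rim, so it is home. Releasing.

Request:
send_rows:
  grip: [0.3,0.4,0.6,0.7,0.7,0.7,0.7,0.7]
  xyz:
    - [0,0,0]
    - [0,0,0]
    - [0,0,0]
    - [0,0,0]
    - [0,0,0.005]
    - [0,0,0.015]
    - [0,0,0.03]
    - [0,0,0.05]
  yaw: [0,0,0,0,0,0,0,0]

```text
time_s: 24.88
ee_pos: [561.0, -125.5, 170.2]
ee_rot: [-179.9, 0.1, 32.0]
force: [-0.2, 0.2, -0.3]
gripper_width: 77.4
gripper_force: 0.0
```

Request:
send_rows:
  grip: [0.7,0.7,0.7,0.7,0.7,0.7,0.7,0.7]
  xyz:
    - [0,0,0.02]
    - [0,0.02,0.04]
    - [0,0.05,0.05]
    - [0,0.085,0.05]
    - [0,0.12,0.05]
    - [0,0.15,0.05]
    - [0,0.17,0.05]
    - [0,0.17,0.05]
  yaw: [0,0,0,0,0,0,0,0]

```text
time_s: 25.55
ee_pos: [561.6, 48.0, 221.0]
ee_rot: [-180.0, -0.1, 32.2]
force: [0.3, 0.7, 0.6]
gripper_width: 77.4
gripper_force: 0.0
```

```bash
python3 - <<'E'
from h import *
t=grab("top");s=grab("side")
def crop(f,u,v,r,k): 
    a=cv2.cvtColor(f["frame"],cv2.COLOR_RGB2BGR)[v-r:v+r,u-r:u+r]; return cv2.resize(a,(k,k),interpolation=cv2.INTER_NEAREST)
cv2.imwrite("pics/c4.png",np.hstack([crop(t,372,196,40,400),crop(s,334,175,40,400)]))
print(proj(s,[561.7,-125.7,146]),proj(t,[561.7,-125.7,146]))
b=mask(s,335,165,22,grey(110,205),"capS"); print(onz(s,*b,146))
E
```

```text
[334.90664415 165.40902554] [373.83579701 194.80415643]
capS [327 162  18  11 141] [335.28 166.01] ell [335.24 166.22] [ 9.2 18.3]
[ 559.66761061 -122.63906632  146.        ]
```

View pics/c4.png

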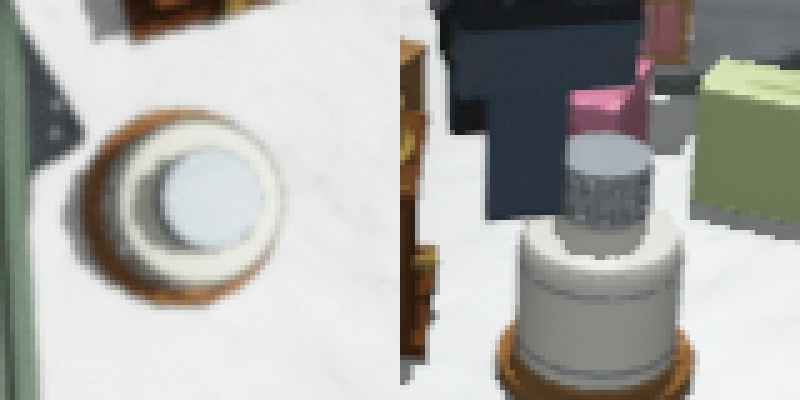

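The cap sits level and centred on the neck (top view ≈(374,195), side view ≈(335,166)), close to the home projection of (334.9,165.4). The robot is clear of everything, so I'm handing in.

```bash
python3 -c "
from workcell import env
print(env.job_done())"
```

```text
the job is handed in; nothing more can be done
None
```

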